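# Fit the gas hob's loose knob and hold it pressed

## Robot

A 7-joint arm with a two-finger parallel gripper is mounted at the origin on the work surface. World frame = base frame: x ahead of the robot, y to its left, z up, the work surface at z = 0. Lengths are in m, angles in rad, forces in N, time in s.
With the tool pointing down it reaches from about 0.425 to 0.875 m from the base axis. Payload 4.7 kg.
Tool frame: the origin (TCP) lies midway between the tips of the shut fingers; the grasp point (between the pads) lies 19 mm behind it; z points along the fingers, y is the direction in which the jaws open and shut (so a half turn about z gives the same grasp; the last joint's range is limited). The gripper opens to 85 mm and grips with 20 to 120 N. Pads are 22 mm wide; open, the fingers measure 114 mm over their backs; the gripper's body (76 mm by 85 mm) begins 54 mm behind the grasp point. The pads swing forward as they close: fully open they stand 13 mm farther back than shut.
Start: joints at [-1.243, 0.321, -0.07, 1.45, 0.023, 1.371, -0.057], TCP at [0.201, 0.618, 0.231] pointing down, gripper open.
Joint ranges: [-2.86, 2.86], [-0.3, 2.09], [-1.38, 1.24], [0.06, 2.45], [-1.56, 4.7], [0.09, 2.05], [-2.69, 2.69]. Speed limits (rad/s): [2.57, 2.57, 3.14, 3.14, 3.14, 3.14, 3.14].

## Interface

Orientations are given as [roll, pitch, yaw] about the fixed x, y, z axes, in that order (R = Rz(yaw) Ry(pitch) Rx(roll)).
In Python, from cell import status, eyes, ctrl gives the robot as it stands.
- The arm moves only by the tool jog_arm, never from a script. Its argument "targets" is a list of rows, each a list of 5 numbers: the opening, from 0 (shut) to 1 (fully open), then the shift along the tool's x, y, z in m, then the turn about the tool's z in degrees. In form: [[gripper, x, y, z, spin], ...]. A call has 1 to 10 rows; each row is the pose to reach, as a shift and turn from the pose measured when the call began, along the tool's axes at that moment; what a row does not reach only later rows make up. A row lasts 1/12 s, in which the tool goes at most 41.7 mm and 7.16 degrees, less where a joint would pass 70% of its speed; a pose out of reach is approached as far as the arm can. A call with a gripper value outside its range is refused whole. The fingers move at their own pace and stop on an object; the grip force is fixed at half the most. Time passes only in rows, so rows that repeat a pose let the fingers close. It gives the time, the measured TCP pose, the force and the opening at its end, in the units of the state.
- status.observe(): the state, without advancing time (a new reading comes with each control period).
- eyes.capture(name): name is "scene" or "top"; returns a dict with "img" (420x560x3 uint8, blue, green, red), "K" (3x3 intrinsics, pixels), "camera_from_world" (4x4, takes a point from world to camera coordinates). Camera axes: x right, y up, looking along -z (the intrinsics and any distortion apply to the point x, -y, -z); pixel columns grow to the right and rows downward; lengths in m; the calibration is good to about 2 mm. A picture is of the moment at which its call begins. There is no depth.
- ctrl.finish_job(): hands the job in, once; it reports no verdict.
The state is a dict: "time_s": time; "joints": joint angles; "joint_vel": joint speeds; "joint_efforts": joint torques, N m; "position": TCP position; "tcp_rot": TCP orientation; "wrist_force": force on the tool from outside, world axes, zero at the start; "wrist_torque": the same for the moment, N m; "opening": finger opening in m.
Only numpy, scipy, OpenCV 4.12 (cv2) and the standard library are available. Lean on these libraries where they do the work, as an engineer would, in place of code of your own. Each camera call takes 0.05 s, during which the arm holds its last target. There are 200 camera calls.

## Task

Get the gas hob ready to light: first press the small round igniter button on the hob's front strip fully down and let it spring back. Then pick up the loose black cooker knob, turn it so the flat in its D-shaped socket matches the flat on the bare valve stem, push it fully home on the stem and press on until the stem is held right down against its spring, leaving the other things on the bench where they are. Finish while still gripping the knob and pressing it down; do not let go.

Things in the scene. Friction and masses are not known exactly. Their poses are not given: they have to be found in the camera images.
- hob: fixed single-burner steel gas hob, 300 mm (its x) by 340 mm (y), top face 70 mm above the bench; origin under its centre at bench level. Its -x side faces the robot; along it, 105 mm from the centre, stem and igniter button stand 60 mm either side of the middle (sides may swap). Burner and pan support (centre 45 mm to +x, radius 95 mm) rise 36 mm above the top.
- stem_tip (a point): centre of the upper end of the bare brass valve stem, 30 mm above the hob top when unpressed, 24 mm above its 32 mm wide collar. Upright D-shaft, 14 mm diameter, one flat 2 mm from the axis, facing this point's +x; z up. The uppermost 4 mm taper to 65 % of the size. The stem does not turn.
- stem (a joint): how far the valve stem is pressed down, m: 0 up, 0.006 fully down. Spring: 3.6 N before it moves, 9 N fully down; it springs back by itself.
- tester_top (a point): centre of the top face of the white igniter push button, 22 mm diameter, 22 mm above the hob top, in a low dark housing (38 mm wide, 12 mm high) on the hob's front strip; pressed straight down.
- tester (a joint): how far the igniter button is pressed, m: 0 up, 0.006 fully down at about 5 N; it springs back by itself.
- knob_mid (a point): middle of the loose black cooker knob, on its axis, 21 mm above its underside; it stands upright on the bench, 42 mm high. Round skirt 44 mm diameter, 20 mm high; on it a straight grip bar 14 mm wide (along y), 22 mm high (20 to 42 mm above the underside), from 17 mm behind the axis to a pointed nose 27 mm in front. +x is the way the nose points, z up.
- knob_nose (a point): tip of the knob's nose, 27 mm from the axis along the knob's +x, 31 mm above its underside.
- knob_socket (a point): centre of the roof of the D-shaped socket in the knob's underside, on the axis, 16 mm above the underside; axes as the knob's. Socket 16 mm deep, 16 mm diameter, its flat 2.8 mm from the axis on the +x side, under the nose: the nose must point the way the stem's flat faces.
- cobek: bystander: grey stone cobek (shallow mortar), 190 mm wide, 50 mm high; origin under its centre, at bench level
- clay_bowl: bystander: small clay bowl, 84 mm wide, 35 mm high; it may stand on the side where in other starts the knob stands; origin under its centre, at bench level
- ulekan: bystander: wooden ulekan (pestle) lying down, 135 mm long, 40 mm thick; origin under its centre, at bench level
- teaspoon: bystander: steel teaspoon lying down, 140 mm long; origin under its centre, at bench level
- salt_jar: bystander: glass jar with steel cap, 64 mm wide, 85 mm high; origin under its centre, at bench level
- knob: the same knob, about 60 g; origin at the centre of its underside, axes as knob_mid. When home, the stem's end meets the socket's roof: the underside is then 16 mm below the stem's end, 14 mm above the hob top unpressed and 8 mm with the stem fully down.

How it is judged:
On the way, in this order (a step that is already met when the one before it is completed fails the run):
1. the igniter button is pressed fully down (value of joint tester above 0.005 m), for 0.05 s.
2. the igniter button has sprung back up (value of joint tester below 0.001 m), for 0.1 s.
3. the knob is carried in the fingers above the bench (height (world z) of knob_mid above 0.06 m and contact force between the fingers and knob above 0.5 N), for 0.1 s.
At the end, for the whole second after the job is handed in: Knob home on the stem (socket roof within 2 mm of the stem end in height, 3 mm sideways; upright within 0.12 rad, turned to match within 0.35 rad, nose on the flat side), stem held down at least 3.5 of its 6 mm, fingers on the knob with over 1 N, igniter button up (horizontal distance between knob_socket and stem_tip below 0.003 m and z of knob_socket in the frame of stem_tip between -0.002 and 0.002 m and angle between the z axis of knob_mid and the z axis of stem_tip, either way round below 0.12 rad and angle between the x axis of knob_mid and the x axis of stem_tip, either way round below 0.35 rad and x of knob_nose in the frame of stem_tip above 0.02 m and value of joint stem above 0.0035 m and contact force between the fingers and knob above 1 N and value of joint tester below 0.001 m); the arm keeps its last pose, push and grip.
It fails at once if a bystander (cobek, clay bowl, ulekan, teaspoon, salt jar) is shifted by more than 30 mm (distance of any of cobek, clay_bowl, ulekan, teaspoon, salt_jar from where it was at the start of the episode above 0.03 m).
It also fails if it takes over 58 s, if anything falls off the work surface, if the arm or the gripper's body presses on something with over 40 N, if the wrist force passes 120 N, or if a joint passes its speed limit or range.

## Working session

There is one attempt and no reset: what is moved stays moved. The work goes in short steps, Python scripts to look and compute and a tool call to move; the robot and the scene stay as the last step left them, time stands still between calls to the robot, and variables do not carry over. Pictures are saved under pics/ and viewed, about 8 in all and at most 12, crops included, and the job is handed in when it is done.

Besides the shell and the picture viewer there is one more tool, called after "Call:" by a JSON object that holds its "name" and its "arguments". jog_arm: Moves the arm, as the interface text tells. Its arguments: {"type":"object","properties":{"targets":{"type":"array"}},"required":["targets"]}

```bash
mkdir -p pics; ls; cat > h.py <<'E'
import numpy as np, cv2
from cell import status, eyes, ctrl
def cap(n,f):
    d=eyes.capture(n); cv2.imwrite(f'pics/{f}.png',d['img']); np.savez(f'pics/{f}.npz',K=d['K'],T=d['camera_from_world']); return d
def load(f): 
    d=np.load(f'pics/{f}.npz'); return d['K'],d['T']
def proj(f,P):
    K,T=load(f); p=T[:3,:3]@np.array(P)+T[:3,3]; q=K@np.array([p[0],-p[1],-p[2]]); return q[:2]/q[2]
def ray(f,u,v):
    K,T=load(f); d=np.linalg.inv(K)@[u,v,1]; d=T[:3,:3].T@np.array([d[0],-d[1],-d[2]]); return -T[:3,:3].T@T[:3,3], d/np.linalg.norm(d)
def atz(f,u,v,z):
    o,d=ray(f,u,v); return o+d*(z-o[2])/d[2]
def tri(*obs):
    A=np.zeros((3,3));b=np.zeros(3)
    for f,u,v in obs:
        o,d=ray(f,u,v);M=np.eye(3)-np.outer(d,d);A+=M;b+=M@o
    p=np.linalg.solve(A,b)
    return p,[np.round(proj(f,p)-[u,v],1) for f,u,v in obs]
E
python3 - <<'E'
from h import *
np.set_printoptions(precision=4,suppress=True)
print(status.observe())
a=cap('scene','s0');b=cap('top','t0')
for n in('s0','t0'):
    K,T=load(n);print(K,T, -T[:3,:3].T@T[:3,3])
    print(a.keys())
E
```

```text
pics
{'time_s': 0.0, 'joints': array([-1.2429,  0.3218, -0.0701,  1.4517,  0.0226,  1.3708, -0.0569]), 'joint_vel': array([ 0.0004, -0.0005,  0.0007, -0.0003,  0.0008, -0.0004,  0.0011]), 'joint_efforts': array([ -0.0006, -49.3576,  -0.3825, -31.4328,   0.0132,   0.0114,
        -0.    ]), 'position': array([0.2005, 0.6177, 0.2302]), 'tcp_rot': array([-3.1397,  0.0001,  2.8278]), 'wrist_force': array([ 1.0331, -0.0592,  0.2944]), 'wrist_torque': array([-0.0027, -0.0262,  0.0547]), 'opening': 0.08531608684382648}
[[510.851    0.     271.562 ]
 [  0.     510.851  207.8557]
 [  0.       0.       1.    ]] [[ 0.8814  0.4723 -0.0052 -0.5142]
 [-0.2685  0.5101  0.8172  0.0711]
 [ 0.3886 -0.7189  0.5764 -1.5802]
 [ 0.      0.      0.      1.    ]] [ 1.0863 -0.9294  0.85  ]
dict_keys(['img', 'K', 'camera_from_world'])
[[428.7411   0.     277.8513]
 [  0.     428.7411 210.7275]
 [  0.       0.       1.    ]] [[ 0.0094 -1.      0.0024 -0.0153]
 [ 0.9952  0.0096  0.0976 -0.584 ]
 [-0.0976  0.0015  0.9952 -1.3796]
 [ 0.      0.      0.      1.    ]] [ 0.4467 -0.0076  1.43  ]
dict_keys(['img', 'K', 'camera_from_world'])
```

View pics/s0.png

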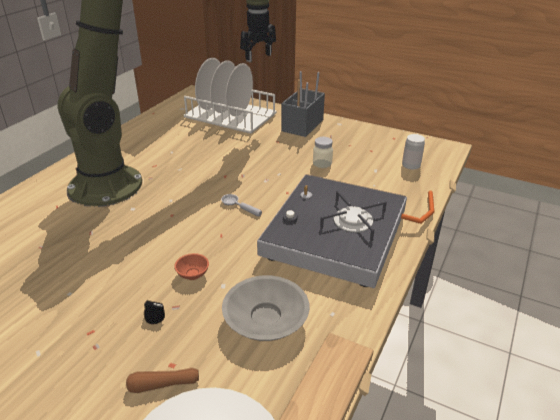

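View pics/t0.png

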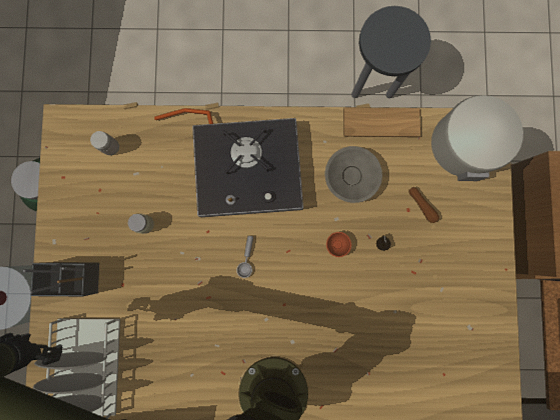

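The top view shows the stem at about (231,200), the button at (268,197) and the knob at (384,242). In the scene view the button is at about (291,214), the stem at (306,192) and the knob at (154,311). I'll enlarge these next.

```bash
python3 - <<'E'
from h import *
s=cv2.imread('pics/s0.png');t=cv2.imread('pics/t0.png')
c=lambda im,u,v,w,h,k:cv2.resize(im[v:v+h,u:u+w],None,fx=k,fy=k,interpolation=cv2.INTER_CUBIC)
br=lambda im:np.clip(im.astype(float)*1.6+15,0,255).astype('uint8')
A=np.hstack([c(s,275,178,50,50,8)[:300],c(br(s),134,291,40,40,10)[:300,:]])
A=np.hstack([c(s,275,180,50,50,8)[:, :400],c(br(s),134,291,40,40,10)])[:400]
B=np.hstack([c(t,215,185,66,33,6)[:,:396],c(br(t),364,225,40,33,6)]);B=cv2.copyMakeBorder(B,0,0,0,800-B.shape[1],cv2.BORDER_CONSTANT)
cv2.imwrite('pics/c0.png',np.vstack([A,B]))
E
```

```text
(no output)
```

View pics/c0.png

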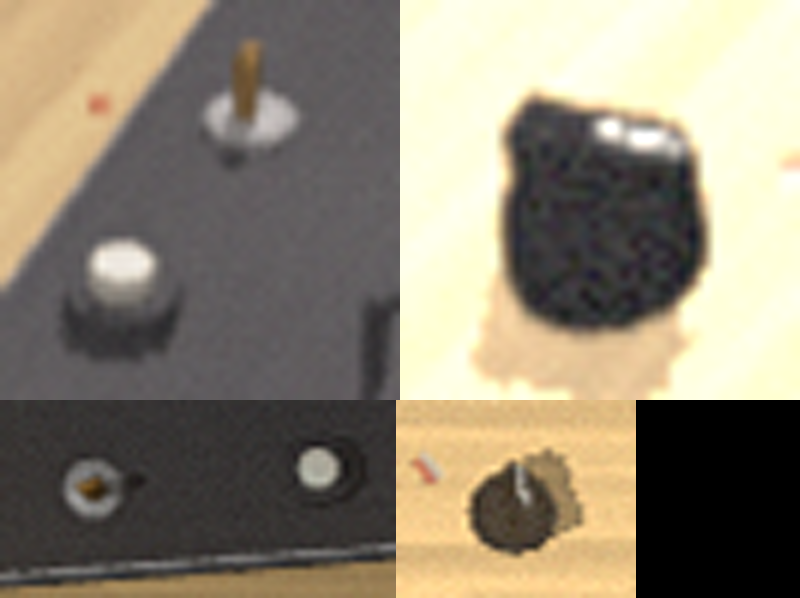

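```bash
python3 - <<'E'
from h import *
np.set_printoptions(precision=4,suppress=True)
print('button',tri(('s0',290.4,212.2),('t0',268.2,196.2)))
print('stem',tri(('s0',306.6,185.6),('t0',230.5,199.5)))
print('knob bar top ctr-ish', atz('t0',384.2,243.3,.03), atz('s0',134+20.5,291+19.5,.021))
for n in('t0','s0'):
  im=[eyes.capture({'t':'top','s':'scene'}[n[0]])['img'].astype(float) for _ in range(6)]
  cv2.imwrite(f'pics/{n}avg.png',np.mean(im,0).astype('uint8'))
# hob corners in top (z=.07)
print('hob', [atz('t0',u,v,.07) for u,v in((193.5,124),(296.5,119),(302,211),(198.5,215.5))])
s=cv2.imread('pics/s0avg.png');t=cv2.imread('pics/t0avg.png')
c=lambda im,u,v,w,h,k,g=1:np.clip(cv2.resize(im[v:v+h,u:u+w],None,fx=k,fy=k,interpolation=cv2.INTER_CUBIC)*float(g),0,255).astype('uint8')
A=np.hstack([c(s,296,180,20,20,20),c(s,144,300,20,20,20,2.5)])
B=np.hstack([c(t,222,192,20,10,20),c(t,374,238,20,10,20,2.5)])
B=np.hstack([c(t,221,190,20,20,10),c(t,258,187,20,20,10),c(t,374,233,20,20,10,3),c(s,281,203,20,20,10)])
cv2.imwrite('pics/c1.png',np.vstack([A,B]))
E
```

```text
button (array([0.6249, 0.022 , 0.0909]), [array([-0.6,  0.1]), array([-0.2, -0.4])])
stem (array([0.6134, 0.1401, 0.1004]), [array([-1. ,  0.2]), array([-0.4, -0.8])])
knob bar top ctr-ish [ 0.4807 -0.3572  0.03  ] [ 0.4846 -0.3596  0.021 ]
hob [array([0.8606, 0.2672, 0.07  ]), array([ 0.8807, -0.0675,  0.07  ]), array([ 0.5799, -0.0866,  0.07  ]), array([0.5623, 0.2428, 0.07  ])]
```

View pics/c1.png

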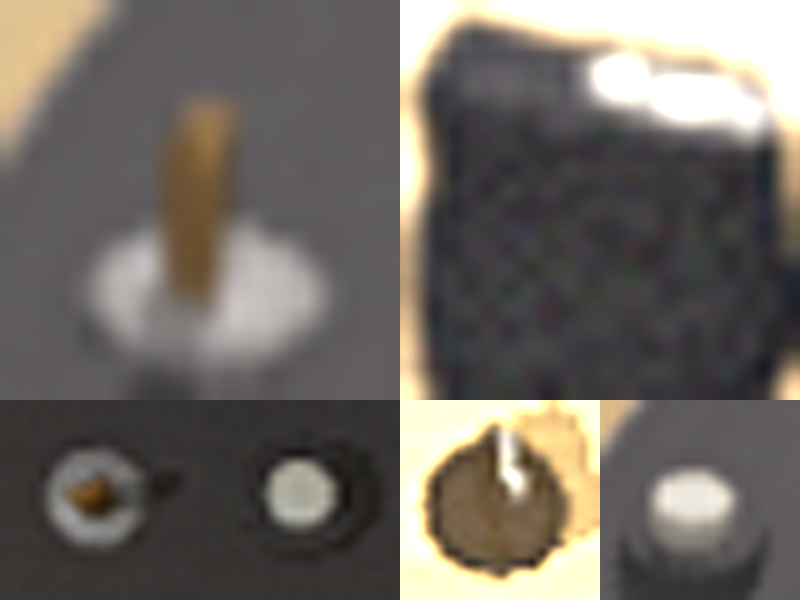

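```bash
cat > fit.py <<'E'
from h import *
from scipy.optimize import minimize
np.set_printoptions(precision=4,suppress=True)
print('collar',tri(('s0',305.9,194.0),('t0',230.15,199.25)))
print('button',tri(('s0',289.85,212.25),('t0',267.55,195.85)))
r=lambda x,y,a,b,x0,y0,k:(a+(x-x0+.5)/k-.5,b+(y-y0+.5)/k-.5)
m1=tri(('s0',*r(605,78,144,300,400,0,20)),('t0',*r(518,493,374,233,400,400,10)))
m2=tri(('s0',*r(755,110,144,300,400,0,20)),('t0',*r(500,435,374,233,400,400,10)))
print('mark',m1,m2,np.degrees(np.arctan2(*(m2[0]-m1[0])[[1,0]])))
S=8
def mask(f,polys,box):
    u,v,w,h=box;m=np.zeros((h*S,w*S),np.uint8)
    for P in polys:
        q=np.array([proj(f,p) for p in P]);q=((q-[u-.5,v-.5])*S*16-8).round().astype(np.int32)
        cv2.fillConvexPoly(m,cv2.convexHull(q),255,shift=4)
    m=cv2.resize(m,(w,h),interpolation=cv2.INTER_AREA)/255.
    return m
def stem(x,y,yaw,zt=.1):
    a=np.linspace(-np.pi,np.pi,60);D=np.c_[np.minimum(.007*np.cos(a),.002),.007*np.sin(a)]
    c,s=np.cos(yaw),np.sin(yaw);D=D@np.array([[c,s],[-s,c]])
    L=lambda k,z:np.c_[D*k+[x,y],np.full(60,z)]
    return [np.r_[L(1,zt-.024),L(1,zt-.004)],np.r_[L(1,zt-.004),L(.65,zt)]]
from scipy.ndimage import gaussian_filter as gf
def chroma(f,box):
    u,v,w,h=box;i=cv2.imread(f'pics/{f}avg.png').astype(float)[v:v+h,u:u+w];return (i[...,2]-i[...,0])
B={'s0':(299,180,14,20),'t0':(222,192,16,15)}
C={f:chroma(f,B[f]) for f in B}
for fs in (['s0'],['t0'],['s0','t0']):
  res=[]
  for d in range(-180,180,10):
    def cost(p):
        e=0
        for f in fs:
            m=gf(mask(f,stem(p[0],p[1],np.radians(d)),B[f]),.5).ravel();c=C[f].ravel();A=np.c_[m,np.ones_like(m)]
            k=np.linalg.lstsq(A,c,rcond=None)[0];e+=((A@k-c)**2).sum()/((c-c.mean())**2).sum()
        return e
    o=minimize(cost,[.614,.141],method='Nelder-Mead',options=dict(initial_simplex=[[.614,.141],[.618,.141],[.614,.145]],maxiter=40))
    res.append((o.fun,d,*o.x))
  print(fs);print(np.array(sorted(res)[:9]))
E
python3 fit.py
```

```text
Still running in the background as job /tmp/bash_jobs.1000/3e41782b37cd (pid 539). You'll get a notice when it ends.
```

```bash
kill -- -$(cat /tmp/bash_jobs.1000/3e41782b37cd/pid); cat /tmp/bash_jobs.1000/3e41782b37cd/stdout
sed -i 's/^import numpy as np, cv2/import numpy as np, cv2, functools/; s/^def load/@functools.cache\ndef load/' h.py
sed -i 's/return d\[.K.\],d\[.T.\]/return np.array(d["K"]),np.array(d["T"])/' h.py
time OMP_NUM_THREADS=1 timeout 200 python3 fit.py
```

```text
collar (array([0.6147, 0.1426, 0.0726]), [array([ 0.2, -0. ]), array([0.1, 0.1])])
button (array([0.6246, 0.0232, 0.0901]), [array([ 0.1, -0. ]), array([0. , 0.1])])
mark (array([ 0.4851, -0.3581,  0.0418]), [array([ 0., -0.]), array([0., 0.])]) (array([ 0.503 , -0.3533,  0.0412]), [array([ 0.5, -0. ]), array([0.2, 0.3])]) 14.873470860769366
['s0']
[[   0.2754   20.        0.6143    0.1428]
 [   0.2912   30.        0.6142    0.1431]
 [   0.3018 -160.        0.6102    0.1418]
 [   0.3027   10.        0.614     0.1426]
 [   0.3112 -150.        0.6104    0.1414]
 [   0.3178 -170.        0.6105    0.142 ]
 [   0.3305   40.        0.6138    0.143 ]
 [   0.338  -140.        0.6111    0.1409]
 [   0.3389    0.        0.6141    0.1422]]
['t0']
[[   0.119    10.        0.6153    0.1436]
 [   0.1221   20.        0.6153    0.1436]
 [   0.1252    0.        0.6156    0.1432]
 [   0.1391   30.        0.6152    0.1436]
 [   0.1485  -10.        0.6156    0.1431]
 [   0.1564  170.        0.6115    0.143 ]
 [   0.1575 -180.        0.6116    0.1426]
 [   0.1616  160.        0.6115    0.1431]
 [   0.164    40.        0.6154    0.1439]]
['s0', 't0']
[[   0.4271   20.        0.6148    0.1432]
 [   0.4601   30.        0.6145    0.1434]
 [   0.467    10.        0.6149    0.143 ]
 [   0.4996 -170.        0.6113    0.1417]
 [   0.5081 -180.        0.6112    0.1424]
 [   0.5135 -160.        0.611     0.1413]
 [   0.5162 -150.        0.6111    0.1413]
 [   0.5239    0.        0.6146    0.1428]
 [   0.5268 -140.        0.6115    0.1414]]
real	0m42.389s
user	0m41.642s
sys	0m0.349s
```

The stem fit gives the flat at about 19° yaw and the tip at about (0.6148, 0.1430). The button is at (0.6246, 0.0232) and the knob at about (0.481, -0.358) with yaw near 15°. The heights match the text within about 3 mm. Next is the button.

```bash
cat >> h.py <<'E'
def go(x,y,z,yawdeg):
    s=status.observe();p=s['position'];w=s['tcp_rot'];R=__import__('scipy.spatial.transform',fromlist=['Rotation']).Rotation.from_euler('xyz',w).as_matrix()
    d=R.T@(np.array([x,y,z])-p); t=(np.degrees(w[2])-yawdeg+180)%360-180
    print('t',round(s['time_s'],2),'pos',p.round(4),'rot',np.degrees(w).round(2),'F',s['wrist_force'].round(1),'open',round(s['opening'],4),'j',s['joints'].round(2)); print('shift',d.round(4),'spin',round(t,1))
E
python3 -c "
from h import *
go(.6246,.0232,.13,90)
print(atz('t0',383.25,243.25,.02))"
```

```text
t 0.7 pos [0.2007 0.6183 0.2314] rot [179.99   0.   162.02] F [ 0.6 -0.7 -0.5] open 0.0856 j [-1.24  0.32 -0.07  1.45  0.02  1.37 -0.06]
shift [-0.5869 -0.4352  0.1014] spin 72.0
[ 0.48104578 -0.35660607  0.02      ]
```

Call:
{"name": "jog_arm", "arguments": {"targets": [[0,-0.587,-0.434,0,72],[0,-0.587,-0.434,0,72],[0,-0.587,-0.434,0,72],[0,-0.587,-0.434,0,72],[0,-0.587,-0.434,0,72],[0,-0.587,-0.434,0,72],[0,-0.587,-0.434,0,72],[0,-0.587,-0.434,0,72],[0,-0.587,-0.434,0,72],[0,-0.587,-0.434,0,72]]}}

```text
time_s: 1.53
position: [0.4438, 0.2775, 0.2318]
tcp_rot: [3.141, -0.001, 1.572]
wrist_force: [0.5, 0.5, 0.1]
opening: -0.0001
```

```bash
python3 -c "
from h import *
go(.6246,.0232,.13,90)"
```

```text
t 1.53 pos [0.4438 0.2775 0.2318] rot [ 1.7996e+02 -6.0000e-02  9.0050e+01] F [0.5 0.5 0.1] open -0.0001 j [-0.89  0.05  0.29  1.77 -0.01  1.32 -0.6 ]
shift [-0.2545  0.1805  0.1017] spin 0.1
```

Call:
{"name": "jog_arm", "arguments": {"targets": [[0,-0.2545,0.1805,0.08,0],[0,-0.2545,0.1805,0.08,0],[0,-0.2545,0.1805,0.08,0],[0,-0.2545,0.1805,0.08,0],[0,-0.2545,0.1805,0.08,0],[0,-0.2545,0.1805,0.08,0],[0,-0.2545,0.1805,0.08,0],[0,-0.2545,0.1805,0.1217,0],[0,-0.2545,0.1805,0.1217,0],[0,-0.2545,0.1805,0.1217,0]]}}

```text
time_s: 2.37
position: [0.6225, 0.0201, 0.1058]
tcp_rot: [-3.135, 0.002, 1.567]
wrist_force: [-1.6, 0.8, -0.8]
opening: -0.0
```

```bash
python3 -c "
from h import *
go(.6246,.0232,.092,90)
a=cap('scene','s1');b=cap('top','t1')
s,t=a['img'],b['img']
c=lambda im,u,v,w,h,k:cv2.resize(im[v:v+h,u:u+w],None,fx=k,fy=k,interpolation=cv2.INTER_CUBIC)
cv2.imwrite('pics/c2.png',np.hstack([c(s,265,170,50,60,8),c(t,243,170,50,60,8)]))"
```

```text
t 2.37 pos [0.6225 0.0201 0.1058] rot [-1.7964e+02  1.0000e-01  8.9810e+01] F [-1.6  0.8 -0.8] open -0.0 j [-0.48  0.38  0.51  1.68 -0.2   1.13  0.07]
shift [0.0031 0.0022 0.0138] spin -0.2
```

View pics/c2.png

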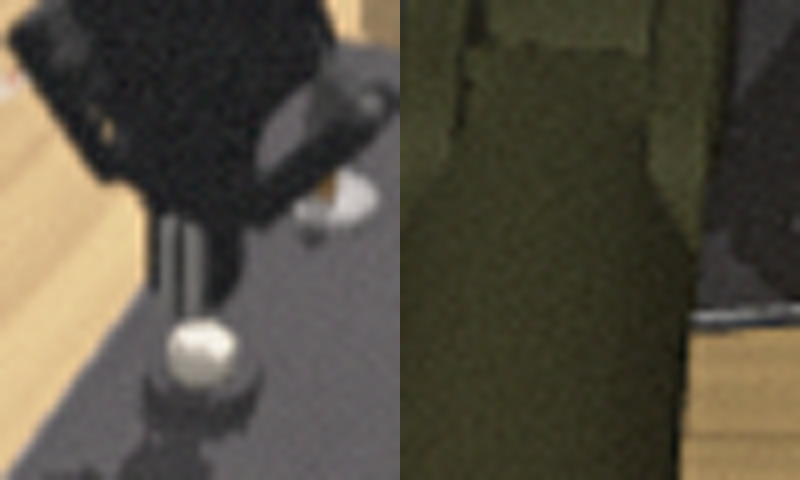

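The shut fingers hang just above the white button, with the tip near crop (180,310) and the button at (203,350). I'll press now.

Call:
{"name": "jog_arm", "arguments": {"targets": [[0,0.003,0.002,0.012,0],[0,0.003,0.002,0.016,0],[0,0.003,0.002,0.018,0],[0,0.003,0.002,0.02,0],[0,0.003,0.002,0.021,0],[0,0.003,0.002,0.021,0]]}}

```text
time_s: 2.97
position: [0.6262, 0.0288, 0.0894]
tcp_rot: [-3.142, -0.003, 1.574]
wrist_force: [-1.3, 2.2, 3.2]
opening: -0.0001
```

Call:
{"name": "jog_arm", "arguments": {"targets": [[0,-0.004,0.001,0.002,0],[0,-0.004,0.001,0.004,0],[0,-0.004,0.001,0.005,0],[0,-0.004,0.001,0.006,0],[0,-0.004,0.001,0.006,0]]}}

```text
time_s: 3.38
position: [0.6281, 0.0248, 0.086]
tcp_rot: [3.14, -0.004, 1.573]
wrist_force: [-4.8, 2.6, 14.9]
opening: -0.0002
```

Call:
{"name": "jog_arm", "arguments": {"targets": [[0,0,0,0.001,0],[0,0,0,0.001,0]]}}

```text
time_s: 3.55
position: [0.6285, 0.0246, 0.0861]
tcp_rot: [3.139, -0.005, 1.573]
wrist_force: [-3.7, 1.9, 8.9]
opening: 0.0004
```

Call:
{"name": "jog_arm", "arguments": {"targets": [[0,0,0,-0.03,0],[0,0,0,-0.07,0],[0,0,0,-0.1,0],[0,0,0,-0.1,0],[0,0,0,-0.1,0],[0,0,0,-0.1,0]]}}

```text
time_s: 4.05
position: [0.6277, 0.0232, 0.1851]
tcp_rot: [3.14, -0.004, 1.572]
wrist_force: [-0.1, 0.1, -0.4]
opening: -0.0004
```

```bash
python3 -c "
from h import *
go(.481,-.358,.15,15)"
```

```text
t 4.05 pos [0.6277 0.0232 0.1851] rot [179.91  -0.23  90.05] F [-0.1  0.1 -0.4] open -0.0004 j [-0.5   0.32  0.52  1.59 -0.17  1.27  0.05]
shift [-0.3812 -0.1471  0.0333] spin 75.0
```

Call:
{"name": "jog_arm", "arguments": {"targets": [[0.7,-0.381,-0.147,0.03,75],[0.7,-0.381,-0.147,0.03,75],[0.7,-0.381,-0.147,0.03,75],[0.7,-0.381,-0.147,0.03,75],[0.7,-0.381,-0.147,0.03,75],[0.7,-0.381,-0.147,0.03,75],[0.7,-0.381,-0.147,0.03,75],[0.7,-0.381,-0.147,0.03,75],[0.7,-0.381,-0.147,0.03,75],[0.7,-0.381,-0.147,0.03,75]]}}

```text
time_s: 4.88
position: [0.478, -0.3603, 0.1514]
tcp_rot: [-3.137, 0.0, 0.314]
wrist_force: [0.6, -0.5, -0.4]
opening: 0.0597
```

Call:
{"name": "jog_arm", "arguments": {"targets": [[0.7,0,0,0,0],[0.7,0,0,0,0]]}}

```text
time_s: 5.05
position: [0.474, -0.3629, 0.1492]
tcp_rot: [-3.136, 0.005, 0.308]
wrist_force: [0.5, 0.4, -0.7]
opening: 0.0598
```

```bash
python3 -c "
from h import *
go(.481,-.358,.06,15)"
```

```text
t 5.05 pos [ 0.474  -0.3629  0.1492] rot [-179.68    0.29   17.63] F [ 0.5  0.4 -0.7] open 0.0598 j [-0.12  0.36  0.89  1.71 -0.29  1.22 -0.42]
shift [ 0.0086 -0.0021  0.0892] spin 2.6
```

Call:
{"name": "jog_arm", "arguments": {"targets": [[0.7,0.0086,-0.002,0.03,2.6],[0.7,0.0086,-0.002,0.06,2.6],[0.7,0.0086,-0.002,0.089,2.6],[0.7,0.0086,-0.002,0.089,2.6],[0.7,0.0086,-0.002,0.089,2.6],[0.7,0.0086,-0.002,0.089,2.6]]}}

```text
time_s: 5.55
position: [0.4819, -0.3578, 0.0611]
tcp_rot: [-3.137, 0.005, 0.264]
wrist_force: [-0.4, 0.4, 0.8]
opening: 0.0595
```

```bash
python3 -c "
from h import *
go(.481,-.358,.024,15)
a=cap('scene','s2');b=cap('top','t2')
s,t=a['img'],b['img']
c=lambda im,u,v,w,h,k:cv2.resize(im[v:v+h,u:u+w],None,fx=k,fy=k,interpolation=cv2.INTER_CUBIC)
cv2.imwrite('pics/c3.png',np.hstack([c(s,129,265,60,70,6),c(t,354,215,60,70,6)]))"
```

```text
t 5.55 pos [ 0.4819 -0.3578  0.0611] rot [-179.73    0.28   15.12] F [-0.4  0.4  0.8] open 0.0595 j [-0.08  0.47  0.84  1.78 -0.39  1.07 -0.41]
shift [-0.0008  0.0001  0.0371] spin 0.1
```

View pics/c3.png

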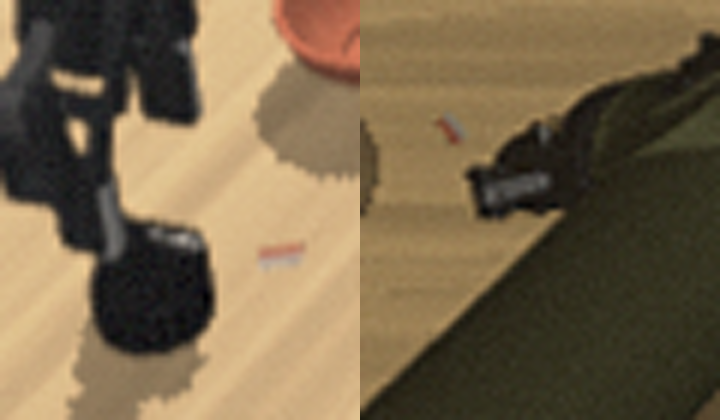

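The knob sits between the open jaws with its bar parallel to the pads, and the nose marking is at crop (170,237). I'll descend and close.

Call:
{"name": "jog_arm", "arguments": {"targets": [[0.7,-0.001,0,0.02,0],[0.7,-0.001,0,0.036,0],[0.7,-0.001,0,0.038,0],[0.7,-0.001,0,0.038,0],[0.5,-0.001,0,0.038,0],[0.35,-0.001,0,0.038,0],[0.25,-0.001,0,0.038,0],[0.15,-0.001,0,0.038,0],[0,-0.001,0,0.038,0],[0,-0.001,0,0.038,0]]}}

```text
time_s: 6.48
position: [0.4819, -0.3592, 0.0253]
tcp_rot: [-3.139, 0.002, 0.263]
wrist_force: [-0.4, 1.5, 5.6]
opening: 0.0124
```

Call:
{"name": "jog_arm", "arguments": {"targets": [[0,0,0,0,0],[0,0,0,0,0],[0,0,0,0,0],[0,0,0,0,0]]}}

```text
time_s: 6.82
position: [0.482, -0.3592, 0.0253]
tcp_rot: [-3.139, 0.002, 0.263]
wrist_force: [0.1, 1.0, 1.4]
opening: 0.0124
```

Call:
{"name": "jog_arm", "arguments": {"targets": [[0,0,0,-0.02,0],[0,0,0,-0.06,0],[0,0,0,-0.1,0],[0,0,0,-0.14,0],[0,0,0,-0.15,0],[0,0,0,-0.15,0]]}}

```text
time_s: 7.32
position: [0.4839, -0.3611, 0.1789]
tcp_rot: [3.14, -0.004, 0.263]
wrist_force: [-1.0, -0.8, -0.9]
opening: 0.0125
```

```bash
python3 -c "
from h import *
go(.6148,.143,.175,19)
print(np.arctan2(-.359,.482))"
```

```text
t 7.32 pos [ 0.4839 -0.3611  0.1789] rot [179.89  -0.2   15.08] F [-1.  -0.8 -0.9] open 0.0125 j [-0.14  0.34  0.91  1.67 -0.28  1.26 -0.48]
shift [ 0.2575 -0.4527  0.004 ] spin -3.9
-0.640173334055728
```

Call:
{"name": "jog_arm", "arguments": {"targets": [[0,0.01,-0.02,0.004,-4],[0,0.03,-0.05,0.004,-4],[0,0.045,-0.08,0.004,-4],[0,0.06,-0.11,0.004,-4],[0,0.08,-0.14,0.004,-4],[0,0.097,-0.17,0.004,-4],[0,0.114,-0.2,0.004,-4],[0,0.131,-0.23,0.004,-4],[0,0.148,-0.26,0.004,-4],[0,0.165,-0.29,0.004,-4]]}}

```text
time_s: 8.15
position: [0.5666, -0.0361, 0.1727]
tcp_rot: [3.141, -0.0, 0.333]
wrist_force: [0.7, -0.7, -1.1]
opening: 0.0127
```

```bash
python3 -c "
from h import *
go(.6148,.143,.16,19)"
```

```text
t 8.15 pos [ 0.5666 -0.0361  0.1727] rot [ 1.7994e+02 -1.0000e-02  1.9100e+01] F [ 0.7 -0.7 -1.1] open 0.0127 j [-0.65  0.22  0.76  1.76 -0.16  1.22 -1.08]
shift [ 0.1041 -0.1535  0.0125] spin 0.1
```

Call:
{"name": "jog_arm", "arguments": {"targets": [[0,0.02,-0.03,0.004,0],[0,0.04,-0.06,0.004,0],[0,0.06,-0.09,0.006,0],[0,0.08,-0.12,0.012,0],[0,0.104,-0.1535,0.0125,0],[0,0.104,-0.1535,0.0125,0],[0,0.104,-0.1535,0.0125,0],[0,0.104,-0.1535,0.0125,0],[0,0.104,-0.1535,0.0125,0]]}}

```text
time_s: 8.9
position: [0.614, 0.1408, 0.1589]
tcp_rot: [3.14, 0.002, 0.331]
wrist_force: [0.8, -1.1, -0.7]
opening: 0.0122
```

```bash
python3 -c "
from h import *
go(.6148,.143,.145,19)
for n,f in(('scene','s3'),('top','t3')):
  cap(n,f); cv2.imwrite(f'pics/{f}.png',np.mean([eyes.capture(n)['img'].astype(float) for _ in range(4)],0).astype('uint8'))
s,t=cv2.imread('pics/s3.png'),cv2.imread('pics/t3.png')
for z in (.1347,):
  for f in('s3','t3'): print(f,proj(f,(.6148,.143,z)))
c=lambda im,u,v,w,h,k,g=1:np.clip(float(g)*cv2.resize(im[v:v+h,u:u+w],None,fx=k,fy=k,interpolation=cv2.INTER_CUBIC),0,255).astype('uint8')
cv2.imwrite('pics/c4.png',np.hstack([c(s,285,155,40,60,10,2),c(t,210,170,40,60,10,2)]))"
```

```text
t 8.9 pos [0.614  0.1408 0.1589] rot [1.7989e+02 1.1000e-01 1.8960e+01] F [ 0.8 -1.1 -0.7] open 0.0122 j [-0.79  0.37  0.66  1.62 -0.24  1.24 -1.33]
shift [ 0.0015 -0.0019  0.0139] spin -0.0
s3 [306.92549867 174.57316963]
t3 [227.88388385 196.80823616]
```

View pics/c4.png

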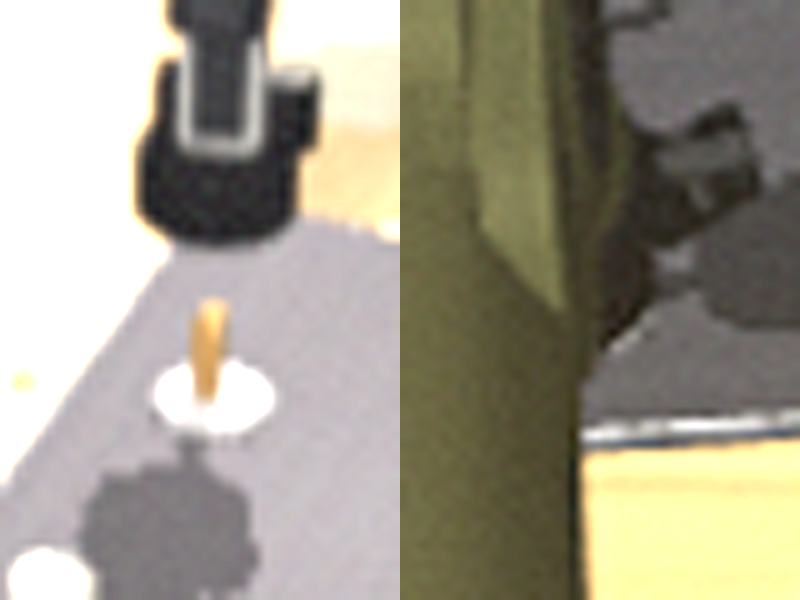

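The scene crop shows the knob hanging above the stem. The skirt spans 138–298 with its lower edge at 247, and the stem tip is at (212,300). I'll fit the skirt to refine the knob's offset from the tool.

```bash
sed -n '/^S=8/,/return m$/p' fit.py > m.py; cat > fk.py <<'E'
from h import *
exec(open('m.py').read())
from scipy.ndimage import gaussian_filter as gf
from scipy.optimize import minimize
np.set_printoptions(precision=4,suppress=True)
def cyl(x,y,z0,h=.02,r=.022):
    a=np.linspace(0,2*np.pi,60);return [np.r_[np.c_[x+r*np.cos(a),y+r*np.sin(a),0*a+z0],np.c_[x+r*np.cos(a),y+r*np.sin(a),0*a+z0+h]]]
def fit(f,img,box,x0,z0,freez=False):
    u,v,w,h=box;c=cv2.imread(f'pics/{img}.png').astype(float)[v:v+h,u:u+w].sum(2).ravel()
    def cost(p):
        m=gf(mask(f,cyl(p[0],p[1],z0),box),.5).ravel();A=np.c_[m,np.ones_like(m)]
        k=np.linalg.lstsq(A,c,rcond=None)[0];return ((A@k-c)**2).sum()/((c-c.mean())**2).sum()
    X=np.array(x0);o=minimize(cost,X,method='Nelder-Mead',options=dict(initial_simplex=[X,X+[.005,0],X+[0,.005]],maxiter=60))
    print(img,box,z0,o.x,o.fun)
x=(.481,-.358)
fit('s0','s0avg',(142,309,26,20),x,0)   # lower skirt
fit('t0','t0avg',(374,240,20,14),x,0)   # rear half of skirt
fit('t0','t0avg',(374,234,20,20),x,0)
for z in(.1316,.1336,.1356): fit('s3','s3',(297,173,21,11),(.614,.141),z)
E
OMP_NUM_THREADS=1 python3 fk.py
```

```text
s0avg (142, 309, 26, 20) 0 [ 0.4809 -0.3597] 0.1162398890778836
t0avg (374, 240, 20, 14) 0 [ 0.4809 -0.3593] 0.12404625894564766
t0avg (374, 234, 20, 20) 0 [ 0.4817 -0.3594] 0.20910123924454432
s3 (297, 173, 21, 11) 0.1316 [0.6125 0.1452] 0.27618729407060816
s3 (297, 173, 21, 11) 0.1336 [0.6139 0.1422] 0.27700802706441996
s3 (297, 173, 21, 11) 0.1356 [0.6151 0.1394] 0.2777819035469239
```

```bash
python3 -c "
from h import *
go(.615,.1427,.128,19)"
```

```text
t 9.4 pos [0.6147 0.1429 0.1602] rot [ 1.7995e+02 -3.0000e-02  1.9090e+01] F [-0.6 -0.6 -1.1] open 0.0123 j [-0.8   0.37  0.66  1.62 -0.24  1.24 -1.33]
shift [0.0002 0.0003 0.0322] spin 0.1
```

Call:
{"name": "jog_arm", "arguments": {"targets": [[0,0.001,0,0.015,0],[0,0.001,0,0.03,0],[0,0.001,0,0.03,0],[0,0.001,0,0.03,0],[0,0.001,0,0.03,0]]}}

```text
time_s: 9.82
position: [0.6161, 0.1433, 0.1309]
tcp_rot: [3.14, -0.001, 0.333]
wrist_force: [-0.0, 0.9, -1.0]
opening: 0.0125
```

```bash
python3 -c "
from h import *
go(.6157,.1433,.121,19)"
```

```text
t 9.82 pos [0.6161 0.1433 0.1309] rot [ 1.7994e+02 -7.0000e-02  1.9100e+01] F [-0.   0.9 -1. ] open 0.0125 j [-0.79  0.4   0.65  1.64 -0.26  1.19 -1.31]
shift [-0.0003 -0.0002  0.0099] spin 0.1
```

Call:
{"name": "jog_arm", "arguments": {"targets": [[0,0,0,0.003,0],[0,0,0,0.006,0],[0,0,0,0.008,0],[0,0,0,0.01,0],[0,0,0,0.01,0]]}}

```text
time_s: 10.23
position: [0.6158, 0.1432, 0.1204]
tcp_rot: [3.141, -0.001, 0.333]
wrist_force: [-0.2, -0.7, -1.2]
opening: 0.0121
```

Call:
{"name": "jog_arm", "arguments": {"targets": [[0,0,0,0.001,0],[0,0,0,0.002,0],[0,0,0,0.003,0],[0,0,0,0.004,0],[0,0,0,0.005,0],[0,0,0,0.005,0]]}}

```text
time_s: 10.73
position: [0.6156, 0.1432, 0.1152]
tcp_rot: [3.141, -0.0, 0.333]
wrist_force: [-0.4, -0.2, -1.1]
opening: 0.0126
```

Call:
{"name": "jog_arm", "arguments": {"targets": [[0,0,0,0.002,0],[0,0,0,0.004,0],[0,0,0,0.005,0],[0,0,0,0.006,0],[0,0,0,0.007,0],[0,0,0,0.007,0]]}}

```text
time_s: 11.23
position: [0.6156, 0.1432, 0.1084]
tcp_rot: [3.141, -0.0, 0.333]
wrist_force: [-1.6, 0.2, 3.4]
opening: 0.0122
```

Call:
{"name": "jog_arm", "arguments": {"targets": [[0,0,0,0.002,0],[0,0,0,0.003,0],[0,0,0,0.004,0],[0,0,0,0.005,0],[0,0,0,0.006,0],[0,0,0,0.006,0]]}}

```text
time_s: 11.73
position: [0.6157, 0.1432, 0.1033]
tcp_rot: [3.141, -0.0, 0.333]
wrist_force: [-3.1, 0.0, 7.0]
opening: 0.0125
```

Call:
{"name": "jog_arm", "arguments": {"targets": [[0,0,0,0.001,0],[0,0,0,0.002,0],[0,0,0,0.003,0],[0,0,0,0.003,0],[0,0,0,0.003,0]]}}

```text
time_s: 12.15
position: [0.6159, 0.1432, 0.1029]
tcp_rot: [-3.141, -0.001, 0.333]
wrist_force: [-7.2, -0.8, 16.7]
opening: 0.0127
```

```bash
OMP_NUM_THREADS=1 python3 - <<'E'
from h import *
go(.6157,.1433,.101,19)
cap('scene','s4'); cv2.imwrite('pics/s4.png',np.mean([eyes.capture('scene')['img'].astype(float) for _ in range(4)],0).astype('uint8'))
go(.6157,.1433,.101,19)
s=cv2.imread('pics/s4.png')
cv2.imwrite('pics/c5.png',np.clip(2.*cv2.resize(s[165:225,270:340],None,fx=10,fy=10,interpolation=cv2.INTER_CUBIC),0,255).astype('uint8'))
E
```

```text
t 12.15 pos [0.6159 0.1432 0.1029] rot [-1.7995e+02 -6.0000e-02  1.9090e+01] F [-7.2 -0.8 16.7] open 0.0127 j [-0.78  0.43  0.64  1.67 -0.28  1.14 -1.3 ]
shift [-0.0002 -0.0001  0.0019] spin 0.1
t 12.4 pos [0.616  0.1432 0.103 ] rot [-1.7995e+02 -7.0000e-02  1.9090e+01] F [-6.7 -1.  15.9] open 0.0127 j [-0.78  0.43  0.64  1.67 -0.28  1.14 -1.3 ]
shift [-0.0002 -0.0001  0.002 ] spin 0.1
```

View pics/c5.png

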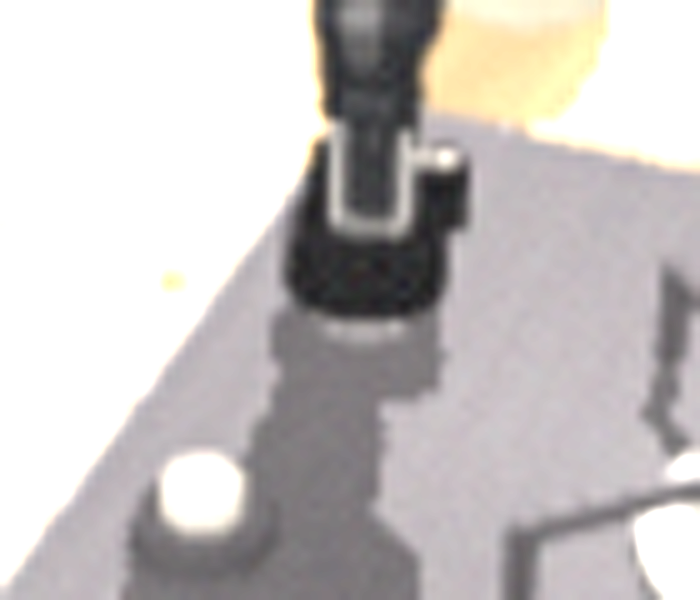

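The knob is seated low on the collar, upright, with its nose to the right at (445,190), which is the flat side. The button is up at (200,490). The stem is on its stop: 16 N against 9 N for the spring, and TCP z is 0.103 against the predicted 0.1033.

```bash
python3 -c "
from h import *
print(ctrl.finish_job())"
```

```text
the job is handed in; nothing more can be done
None
```

I carried out the whole task and handed it in at about 12.4 s of robot time. `finish_job` gives no verdict, so success rests on the checks below.

- **Igniter button:** I pressed it with shut fingers until it bottomed, at 9–15 N on the wrist against the 5 N it needs. The last picture shows it back up.
- **Knob:** I gripped it by its bar, carried it over and turned it to 19° to match the stem's flat. It went 16 mm down the stem with no sideways force.
- **Final press:** The wrist force read 3.4 N at the socket roof, 7 N after 5 mm more and about 16 N at a hard stop. The TCP height there is 0.103 m (predicted 0.1033 m), so the stem should be fully down. The grip reading is still 12.7 mm on the 14 mm bar, and the nose points to the flat side.
- **Bystanders:** None was near the arm's path. I did not measure their positions again at the end.

**Disagreements:**
- The collar and button heights came out 2–3 mm below the stated ones.
- The two estimates of the knob's offset in the fingers differed by up to about 1–2 mm. The free insertion suggests that did not matter.

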